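# Wedge the iron rest into its soldering stand

### The job

Fit the soldering-iron rest to its stand: set its dovetail foot down at the open wide end of the tapered way, narrow end first, slide it along, and push it home with one hand's firm pressure until it has wedged tight and stays so by itself. Firm, but do not ram it or press it hard sideways, as that strains the clamp strip. Then let go, and leave the other things on the bench where they lie.

Things in the scene. Friction and masses are not known exactly. Their poses are not given: they have to be found in the camera images.
- rest_grip (a point): The loose soldering-iron rest (aluminium, about 0.3 kg): this point is the middle of its web, 48 mm above the foot's underside. x points to its leading (narrow) end, z up. Web: upright bar along x, 16 mm thick (y), 104 mm long, from 39 to 61 mm above the underside; pinch it across y at its middle. U-shaped wire forks, 43 mm wide, stand at x = -45 mm (tops at 90 mm) and x = +45 mm (tops at 76 mm).
- rest_foot (a point): Middle of the underside of the rest's dovetail foot, straight below the web's middle; axes as rest_grip. Foot: 80 mm long (x from -40 to +40), 14 mm high, each side tapered 3 degrees and leaning inward 30 degrees going up. Underside width: 48.2 mm at the rear, 44 mm at mid length, 39.8 mm at the leading end; at its top 16 mm less. Above it the web is 16 mm thick.
- stand: The soldering-iron stand, screwed down: dark steel plate 112 mm wide, from x = -132 to +112 mm, its top 10 mm above the bench. Origin on the bench under the middle of the way; x runs along the way from wide mouth to narrow end, y left, z up. The way's steel sides stand on it from x = -45 to +45 mm, 16 mm high, outer sides at y = +-46 mm. A pot 54 mm wide, 34 mm high stands on it at x = +80 mm.
- mouth (a point): Middle of the way's open wide mouth on the plate's top; axes as the stand. At the plate the way is 48.7 mm wide here and 44 mm at its middle (3 degrees each side); the sides overhang by 30 degrees, so the opening at their top edges is 18.5 mm narrower and the foot can enter only here, along the way. Before the mouth the bare plate is an apron 87 mm long on which the foot can be set down.
- seat (a point): Middle of the way, on the plate's top; axes as the stand. The foot wedges with its middle within 13 mm of here along x, depending on the strip's setting. Until then it slides at 2 to 4 N; first touch to tight takes 1 to 3 mm. A push along the way of about 18 N (15 to 22) wedges it well. Held askew in the fingers it jams early and is loose when let go: finish by pushing freely on the web's end.
- strip: The clamp strip: the way's right-hand side (the left one is part of the stand), 90 mm long, the left one's mirror image. The inner faces are oiled. Fixed, but set up to 1 mm further in or out from bench to bench. Origin on the plate, 36 mm to the right of the way's middle line; axes as the stand. Bears 16 N at most from the rest; well wedged it carries about 5 to 11 N by itself.
- cutters: Side cutters with two blue handles, about 130 mm long, lying on the bench.
- pliers: Pliers with two blue handles, about 150 mm long, lying on the bench.
- spool: Bare metal solder spool standing on its flange, 62 mm wide, 37 mm high.
- circuit_board: Green circuit board on stand-offs, 85 x 125 mm, 30 mm high with its parts.
- power_bank: White slab-shaped power bank, 75 x 115 x 16 mm.
- desoldering_pump: Desoldering pump lying down, 27 mm thick, about 200 mm long.
- soldering_iron: Cold soldering iron lying on the bench, 29 mm thick, 200 mm long.
- chip_socket: Small green chip test socket, 60 x 18 x 13 mm.

How it is judged (in metres and radians):
On the way:
1. the foot stands on the stand's plate with its leading end inside the mouth of the way (x of rest_grip in the frame of stand between -0.08 and -0.015 m and y of rest_grip in the frame of stand between -0.006 and 0.006 m and z of rest_grip in the frame of stand below 0.062 m), for 0.1 s.
At the end, for the whole second after the job is handed in: The rest stands upright (within 0.05 rad) and straight (within 0.04 rad) in the way, its middle within 15 mm of the way's middle along it and 3 mm across, foot down on the plate, released, and wedged so that it still bears on the clamp strip with more than 3.5 N by itself (x of rest_grip in the frame of stand between -0.015 and 0.015 m and y of rest_grip in the frame of stand between -0.003 and 0.003 m and z of rest_grip in the frame of stand below 0.061 m and angle between rest_grip's own z axis and vertical below 0.05 rad and angle between the x axis of rest_grip and the x axis of stand, either way round below 0.04 rad and contact force between rest and strip above 3.5 N); the robot touches nothing.
It fails at once if the clamp strip was strained: more than 16 N between rest and strip (contact force between rest and strip above 16 N).
It fails at once if another thing on the bench was pushed more than 30 mm away (distance of any of cutters, pliers, spool, circuit_board, power_bank, desoldering_pump, soldering_iron, chip_socket from where it was at the start of the episode above 0.03 m).
It also fails if it takes over 70 s, if anything falls off the work surface, if the arm or the gripper's body presses on something with over 40 N, if the wrist force passes 120 N, or if a joint passes its speed limit or range.

### The arm

A 7-joint arm with a two-finger parallel gripper is mounted at the origin on the work surface. World frame = base frame: x ahead of the robot, y to its left, z up, the work surface at z = 0. Lengths are in mm, angles in rad, forces in N, time in s.
With the tool pointing down it reaches from about 400 to 875 mm from the base axis. Payload 4.4 kg.
Tool frame: the origin (TCP) lies midway between the tips of the shut fingers; the grasp point (between the pads) lies 19 mm behind it (ctrl.grip_point_offset is the distance from the TCP to the grasp point, in mm); z points along the fingers, x is the direction in which the jaws open and shut, and the axes are right-handed (so a half turn about z gives the same grasp; the last joint's range is limited). The gripper opens to 85 mm and grips with 20 to 120 N. Pads are 22 mm wide; open, the fingers measure 114 mm over their backs; the gripper's body (76 mm by 85 mm) begins 54 mm behind the grasp point. The pads swing forward as they close: fully open they stand 13 mm farther back than shut.
Start: joints at [1.101, 0.628, 0.038, 1.517, -0.027, 0.996, -0.02], TCP at [255.423, -597.726, 231.313] pointing down, gripper open.
Joint ranges: [-3.06, 3.06], [-0.37, 2.12], [-1.25, 1.32], [0.18, 2.47], [-1.1, 4.24], [0.23, 1.98], [-2.94, 2.94]. Speed limits (rad/s): [2.57, 2.57, 3.14, 3.14, 3.14, 3.14, 3.14].

### API

Orientations are given as [roll, pitch, yaw] about the fixed x, y, z axes, in that order (R = Rz(yaw) Ry(pitch) Rx(roll)).
In Python, from cell import ctrl, viewer gives the robot as it stands.
- The arm moves only by the tool apply_moves, never from a script. Its argument "series" is a list that holds one entry, the list of rows, each a list of 6 numbers: the shift along the tool's x, y, z normalised to -1 to 1, where 1 is 50 mm, then the turn, a rotation vector about the tool's x, y, z normalised to -1 to 1, where 1 is 6 degrees. In form: [[[tx, ty, tz, rx, ry, rz], ...]]. A call has exactly 5 rows; each row shifts and turns the commanded pose from where the row before left it, along the tool's axes as they then stand; what a row does not reach is not made up. A row lasts 1/8 s, in which the tool goes at most 62.5 mm and 10.7 degrees, less where a joint would pass 70% of its speed; a pose out of reach is approached as far as the arm can. A call with a number of a shift or a turn outside -1 to 1 is refused whole. A call with a gripper value outside its range is refused whole. "claw" is the gripper command: -1 is shut, 1 is fully open, values between are in proportion, set as the call begins (left out, the last holds). The fingers move at their own pace and stop on an object; the grip force is fixed at half the most. Time passes only in rows, so rows that do not move let the fingers close, or fill a call up. It gives the time, the measured TCP pose, the force and the opening at its end, in the units of the state.
- ctrl.read_state(): the state, without advancing time (a new reading comes with each control period).
- viewer.get_image(name): name is "scene" or "top" or "wrist"; returns the picture (420x560x3 uint8, blue, green, red); there is no depth.
- viewer.camera_info(name): a dict with "K" (3x3 intrinsics, pixels), "R" (3x3) and "t" (3): a world point X has camera coordinates R X + t. Camera axes: x right, y down, z forward; pixel columns grow to the right and rows downward; lengths in mm; the calibration is good to about 2 mm. A picture is of the moment at which its call begins: read the wrist's pose just before it. camera_info takes no time and is no camera call; for the wrist camera it gives the pose at the moment of the call.
- ctrl.finish_job(): hands the job in, once; it reports no verdict.
Trained networks look in the newest picture that a camera, given by its name, has taken for a name from the list of things; names that differ only in an ending like _2 or _b are one class to them, and where a whole thing is asked for, a point or a joint stands for the part that bears it (a point fixed in the world has none). Each returns a list of dicts, best first, with "score" (0 to 1); they miss things now and then, are a little off and sometimes report something else, mostly with a low value. They report only what shows in the picture. A call takes as long as a camera call.
- viewer.find_in(camera, label): "location" ([column, row] as shares, 0 to 1, of the picture: columns of its width, rows of its height, amid what is visible of it).
The state is a dict: "clock": time; "qpos": joint angles; "qd": joint speeds; "tau": joint torques, N m; "eef_pos": TCP position; "tool_rot": TCP orientation; "force": force on the tool from outside, world axes, zero at the start; "torque": the same for the moment, N m; "width": finger opening in mm.
Only numpy, scipy, OpenCV 4.12 (cv2) and the standard library are available. Lean on these libraries where they do the work, as an engineer would, in place of code of your own. Each camera call takes 0.05 s, during which the arm holds its last target. There are 200 camera calls.

## Working session

There is one attempt and no reset: what is moved stays moved. The work goes in short steps, Python scripts to look and compute and a tool call to move; the robot and the scene stay as the last step left them, time stands still between calls to the robot, and variables do not carry over. Pictures are saved under pics/ and viewed, about 8 in all and at most 12, crops included, and the job is handed in when it is done.

Besides the shell and the picture viewer there is one more tool, called after "Emit:" as name(argument=value, ...), one argument or row to a line, values as JSON. apply_moves: Moves the arm, as the interface text tells. Scaled input: -1 to 1 covers 50 mm each way for a shift and 6 degrees each way for a turn. Its arguments: {"type":"object","properties":{"series":{"type":"array","items":{"type":"array","items":{"type":"array","items":{"type":"number"}}}},"claw":{"type":"number"}},"required":["series"]}

```bash
mkdir -p pics; ls
python3 - <<'E'
from cell import ctrl, viewer
import cv2, numpy as np
s=ctrl.read_state(); print({k:np.round(v,3).tolist() for k,v in s.items()}, ctrl.grip_point_offset)
ims=[]
for c in ("scene","top"):
    im=viewer.get_image(c); cv2.imwrite(f"pics/{c}0.png",im); 
    for l in ("rest_grip","rest_foot","stand","mouth","seat","strip"):
        r=viewer.find_in(c,l); print(c,l,[(round(d["score"],2),[round(d["location"][0]*560),round(d["location"][1]*420)]) for d in r[:3]])
    i=viewer.camera_info(c); print(np.round(i["K"],1).tolist(),np.round(i["R"],3).tolist(),np.round(i["t"],1).tolist())
E
```

```text
pics
{'clock': 0.0, 'qpos': [1.101, 0.629, 0.038, 1.518, -0.027, 0.996, -0.02], 'qd': [-0.001, -0.001, -0.001, 0.0, -0.002, -0.0, -0.0], 'tau': [-0.001, -56.34, 1.227, -19.346, 0.011, 0.011, 0.0], 'eef_pos': [255.159, -597.133, 230.405], 'tool_rot': [3.142, 0.002, -1.167], 'force': [0.008, -0.426, 0.125], 'torque': [-0.003, 0.056, -0.017], 'width': 85.386} 18.700000000000003
scene rest_grip [(0.83, [349, 207]), (0.56, [202, 241])]
scene rest_foot [(0.68, [203, 241]), (0.65, [348, 208])]
scene stand [(0.67, [205, 240]), (0.18, [394, 310])]
scene mouth [(0.94, [201, 243])]
scene seat [(0.8, [205, 240])]
scene strip [(0.82, [183, 230]), (0.28, [349, 205])]
[[426.6, 0.0, 280.9], [0.0, 426.6, 206.7], [0.0, 0.0, 1.0]] [[-0.06, 0.998, -0.007], [0.791, 0.043, -0.61], [-0.609, -0.042, -0.792]] [-2.3, -377.2, 1364.3]
top rest_grip [(0.57, [208, 230])]
top rest_foot [(0.69, [211, 228])]
top stand [(0.59, [332, 201])]
top mouth [(0.8, [326, 197])]
top seat [(0.71, [327, 200])]
top strip [(0.81, [342, 194])]
[[421.9, 0.0, 275.7], [0.0, 421.9, 206.1], [0.0, 0.0, 1.0]] [[0.011, -1.0, 0.017], [-0.986, -0.013, -0.165], [0.166, -0.015, -0.986]] [6.1, 539.5, 1121.7]
```

Run:
```python
import cv2
t=cv2.imread("pics/top0.png"); 
cv2.imwrite("pics/top0c.png",cv2.resize(t[130:280,150:410],None,fx=3,fy=3,interpolation=cv2.INTER_CUBIC))
```

```text
(no output)
```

View pics/top0.png

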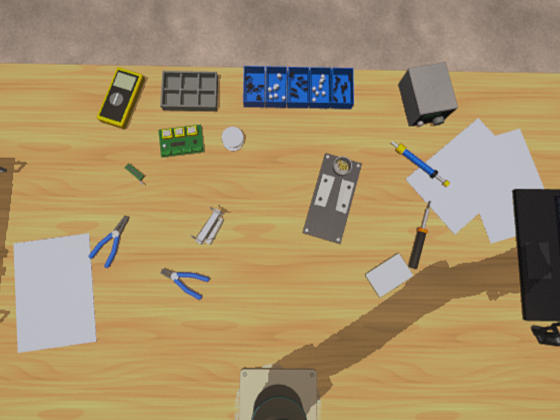

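View pics/top0c.png

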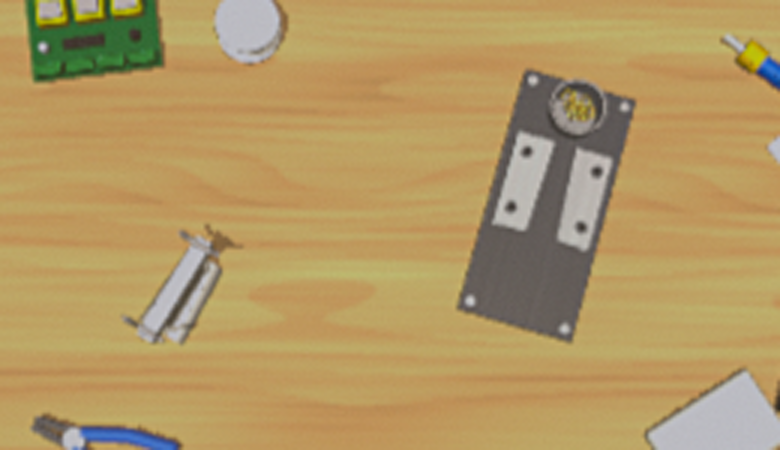

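View pics/scene0.png

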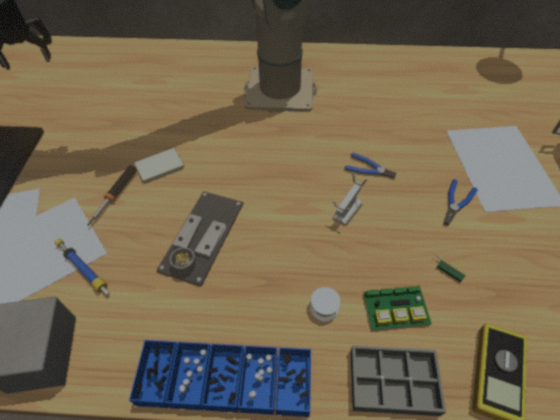

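The top view shows the stand at (332,199), with the pot at its upper end and the mouth toward the robot. The rest is at (208,226), lying at a similar slant. Next I'll compute the poses and how to get above the rest.

```bash
cat > h.py <<'E'
from cell import ctrl, viewer
import cv2, numpy as np
from scipy.spatial.transform import Rotation as Ro
def ray(i,px,z):
    d=i["R"].T@np.linalg.inv(i["K"])@np.array([px[0],px[1],1.]); c=-i["R"].T@i["t"]
    return c+d*(z-c[2])/d[2]
def proj(i,X):
    p=(np.asarray(X)@i["R"].T+i["t"])@i["K"].T; return p[:,:2]/p[:,2:]
def info(c):
    return {k:np.array(v,float) for k,v in viewer.camera_info(c).items()}
def delta(pos,rpy):
    "tool-frame shift (units of 50mm) and rotvec (units of 6deg) from now to target"
    s=ctrl.read_state(); R=Ro.from_euler('xyz',s["tool_rot"]); T=Ro.from_euler('xyz',rpy)
    return np.round(R.inv().apply(np.array(pos)-s["eef_pos"])/50,2), np.round(np.degrees((R.inv()*T).as_rotvec())/6,2)
E
python3 - <<'E'
from h import *
i=info("top"); print("cam",-i["R"].T@i["t"])
cr=lambda p:(150+p[0]/3,130+p[1]/3)
P=[ray(i,cr(p),10)for p in [(528,70),(635,100),(572,342),(458,308)]]
P=np.array(P);print(P.round(1));c=P.mean(0);d=(P[0]+P[1]-P[2]-P[3]);a=np.arctan2(d[1],d[0]);print("yaw",np.degrees(a),"seat",c+10*np.array([np.cos(a),np.sin(a),0]))
A=ray(i,cr((207,240)),61);B=ray(i,cr((148,335)),61);print(A,B,(A+B)/2,np.degrees(np.arctan2(*(A-B)[1::-1])),np.linalg.norm(A-B))
w=info("wrist");print(w["R"].round(3),-w["R"].T@w["t"],w["K"][0])
E
```

```text
cam [ 346.17862672   29.86407157 1195.25494567]
[[ 703.3 -132.9   10. ]
 [ 674.8 -236.6   10. ]
 [ 439.6 -171.9   10. ]
 [ 470.3  -64.8   10. ]]
yaw -15.846444065477119 seat [ 581.63162348 -154.29636915   10.        ]
[523.95860677 166.71632277  61.        ] [437.37447275 216.49149899  61.        ] [480.66653976 191.60391088  61.        ] -29.893579903797516 99.87182001191985
[[ 0.394 -0.919 -0.   ]
 [-0.874 -0.375  0.308]
 [-0.284 -0.121 -0.951]] [ 328.55323616 -567.67248188  374.04496775] [324.48886646   0.         282.51545735]
```

```bash
cat >> h.py <<'E'
def plan(wps,n,start=None):
    "wps: [(pos,yaw_deg)], tool down; n rows total over arc length; prints rows"
    s=ctrl.read_state(); p0=s["eef_pos"] if start is None else start[0]
    R=Ro.from_euler('xyz',s["tool_rot"]); y0=np.degrees(s["tool_rot"][2])
    pts=np.array([list(p0)+[y0]]+[list(p)+[y] for p,y in wps],float)
    L=np.r_[0,np.cumsum([max(np.linalg.norm(d[:3])/50,abs(d[3])/6) for d in np.diff(pts,axis=0)])]
    print("units",L[-1].round(2)); p=np.array(p0,float); rows=[]
    for u in np.linspace(0,L[-1],n+1)[1:]:
        q=np.array([np.interp(u,L,pts[:,k]) for k in range(4)]); T=Ro.from_euler('xyz',[np.pi,0,np.radians(q[3])])
        a=np.r_[R.inv().apply(q[:3]-p)/50,np.degrees((R.inv()*T).as_rotvec())/6].round(2); rows.append(a.tolist())
        p=p+R.apply(a[:3]*50); R=R*Ro.from_rotvec(np.radians(a[3:]*6))
    for k in range(0,n,5): print(rows[k:k+5])
E
python3 - <<'E'
from h import *
plan([((470,-200,260),-3),((481,192,250),60)],25)
E
```

```text
units 21.14
[[-0.45, -0.56, -0.05, -0.0, -0.0, -0.85], [-0.39, -0.6, -0.04, -0.0, -0.0, -0.84], [-0.34, -0.63, -0.05, -0.0, -0.0, -0.85], [-0.29, -0.66, -0.04, -0.0, -0.0, -0.84], [-0.22, -0.68, -0.05, -0.0, -0.0, -0.85]]
[[-0.16, -0.7, -0.04, -0.0, -0.0, -0.84], [-0.11, -0.72, -0.05, -0.0, -0.0, -0.85], [-0.03, -0.71, -0.04, -0.0, -0.0, -0.85], [0.02, -0.72, -0.05, -0.0, -0.0, -0.84], [0.09, -0.71, -0.05, 0.0, -0.0, -0.85]]
[[0.16, -0.7, -0.04, 0.0, -0.0, -0.84], [0.21, -0.69, -0.05, 0.0, -0.0, -0.85], [0.14, -0.65, -0.02, 0.0, -0.0, -0.84], [0.01, -0.63, 0.02, 0.0, -0.0, -0.85], [0.06, -0.63, 0.02, 0.0, -0.0, -0.85]]
[[0.12, -0.62, 0.01, 0.0, -0.0, -0.84], [0.17, -0.61, 0.02, 0.0, -0.0, -0.85], [0.23, -0.59, 0.01, 0.0, -0.0, -0.84], [0.28, -0.57, 0.02, 0.0, -0.0, -0.85], [0.32, -0.54, 0.02, 0.0, -0.0, -0.85]]
[[0.38, -0.51, 0.01, 0.0, -0.0, -0.84], [0.41, -0.47, 0.02, 0.0, -0.0, -0.85], [0.46, -0.44, 0.01, 0.0, -0.0, -0.84], [0.5, -0.39, 0.02, 0.0, -0.0, -0.85], [0.52, -0.35, 0.02, 0.0, -0.0, -0.84]]
```

Emit:
apply_moves(
  series=[
    [[-0.45,-0.56,-0.05,0,0,-0.85],[-0.39,-0.6,-0.04,0,0,-0.84],[-0.34,-0.63,-0.05,0,0,-0.85],[-0.29,-0.66,-0.04,0,0,-0.84],[-0.22,-0.68,-0.05,0,0,-0.85]],
  ],
  claw=1,
)

```text
clock: 1.32
eef_pos: [341.1, -439.0, 243.1]
tool_rot: [3.142, -0.0, -0.721]
force: [0.3, -0.7, 0.0]
width: 85.7
```

Emit:
apply_moves(
  series=[
    [[-0.16,-0.7,-0.04,0,0,-0.84],[-0.11,-0.72,-0.05,0,0,-0.85],[-0.03,-0.71,-0.04,0,0,-0.85],[0.02,-0.72,-0.05,0,0,-0.84],[0.09,-0.71,-0.05,0,0,-0.85]],
  ],
)

```text
clock: 1.95
eef_pos: [426.3, -280.9, 254.6]
tool_rot: [3.141, -0.001, -0.278]
force: [0.6, 0.7, 0.1]
width: 85.5
```

Emit:
apply_moves(
  series=[
    [[0.16,-0.7,-0.04,0,0,-0.84],[0.21,-0.69,-0.05,0,0,-0.85],[0.14,-0.65,-0.02,0,0,-0.84],[0.01,-0.63,0.02,0,0,-0.85],[0.06,-0.63,0.02,0,0,-0.85]],
  ],
)

```text
clock: 2.58
eef_pos: [471.6, -122.5, 257.7]
tool_rot: [3.141, 0.0, 0.166]
force: [0.1, 1.2, -0.1]
width: 85.3
```

Emit:
apply_moves(
  series=[
    [[0.12,-0.62,0.01,0,0,-0.84],[0.17,-0.61,0.02,0,0,-0.85],[0.23,-0.59,0.01,0,0,-0.84],[0.28,-0.57,0.02,0,0,-0.85],[0.32,-0.54,0.02,0,0,-0.85]],
  ],
)

```text
clock: 3.2
eef_pos: [475.6, 35.2, 253.8]
tool_rot: [3.141, 0.0, 0.609]
force: [0.0, -0.7, 0.3]
width: 84.9
```

Emit:
apply_moves(
  series=[
    [[0.38,-0.51,0.01,0,0,-0.84],[0.41,-0.47,0.02,0,0,-0.85],[0.46,-0.44,0.01,0,0,-0.84],[0.5,-0.39,0.02,0,0,-0.85],[0.52,-0.35,0.02,0,0,-0.84]],
  ],
)

```text
clock: 3.82
eef_pos: [480.3, 192.7, 249.7]
tool_rot: [3.141, 0.001, 1.051]
force: [0.4, 0.5, 0.1]
width: 85.4
```

Run:
```python
from h import *
s=ctrl.read_state();print(s["clock"],s["eef_pos"].round(1) if hasattr(s["eef_pos"],"round") else s["eef_pos"],s["tool_rot"],s["qpos"])
im=viewer.get_image("wrist"); cv2.imwrite("pics/w1.png",im)
i=info("wrist"); np.savez("w1.npz",**i)
for l in ("rest_grip","rest_foot"):
    for d in viewer.find_in("wrist",l)[:2]:
        p=[d["location"][0]*560,d["location"][1]*420]; print(l,d["score"],np.round(p),ray(i,p,48 if l=="rest_grip" else 0).round(1))
```

```text
3.825 [480.3 192.7 249.7] [3.14130039e+00 6.39415492e-04 1.05060830e+00] [ 0.00693213  0.47898287 -0.64508598  1.84835327  0.35335388  0.93116272
  0.25192766]
rest_grip 0.61 [283. 171.] [472.3 203.5  48. ]
rest_foot 0.95 [283. 171.] [480.9 199.6   0. ]
rest_foot 0.54 [457. 284.] [736.4 330.6   0. ]
```

View pics/w1.png

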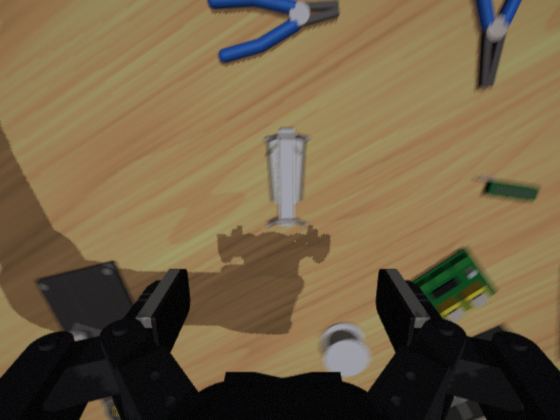

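Run:
```python
import cv2
t=cv2.imread("pics/w1.png"); 
cv2.imwrite("pics/w1c.png",cv2.resize(t[115:240,225:345],None,fx=5,fy=4.8,interpolation=cv2.INTER_CUBIC))
```

```text
(no output)
```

View pics/w1c.png

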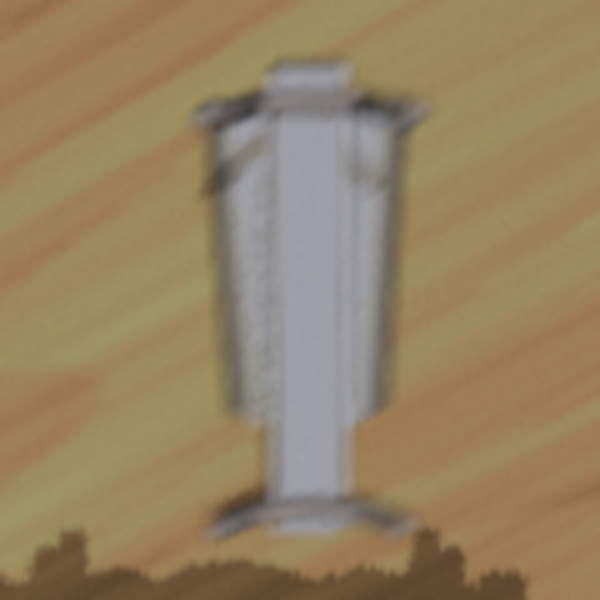

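Run:
```python
from h import *
i=dict(np.load("w1.npz")); cr=lambda x,y:(225+x/5,115+y/4.8)
A=ray(i,cr(311,62),61);B=ray(i,cr(309,530),61);d=B-A
print(A,B,(A+B)/2,np.linalg.norm(d),np.degrees(np.arctan2(d[1],d[0])))
C=ray(i,cr(308,415),0);print("lead foot",C, ray(i,cr(228,415),0),ray(i,cr(388,415),0)); print((A+B)[:2]/2+40*d[:2]/np.linalg.norm(d[:2]))
```

```text
[434.30220772 229.46353371  61.        ] [524.80864693 178.71044551  61.        ] [479.55542732 204.08698961  61.        ] 103.76556028351784 -29.282300647152343
lead foot [517.28282159 183.81507521   0.        ] [507.36347488 166.19439982   0.        ] [527.20706247 201.44444458   0.        ]
[514.4442436  184.52246818]
```

Run:
```python
from h import *
plan([((480,204,250),60.6),((480,204,80),60.6),((480,204,30),60.6)],10)
```

```text
units 4.61
[[0.18, -0.1, 0.25, -0.01, -0.0, -0.07], [0.0, -0.0, 0.46, 0.0, -0.0, 0.0], [0.0, -0.0, 0.46, 0.0, -0.0, 0.0], [0.0, -0.0, 0.46, 0.0, -0.0, 0.0], [0.0, -0.0, 0.46, 0.0, -0.0, 0.0]]
[[0.0, -0.0, 0.46, 0.0, -0.0, 0.0], [0.0, -0.0, 0.46, 0.0, -0.0, 0.0], [0.0, -0.0, 0.46, 0.0, -0.0, 0.0], [0.0, -0.0, 0.46, 0.0, -0.0, 0.0], [0.0, -0.0, 0.46, 0.0, -0.0, 0.0]]
```

Emit:
apply_moves(
  series=[
    [[0.18,-0.1,0.25,-0.01,0,-0.07],[0,0,0.46,0,0,0],[0,0,0.46,0,0,0],[0,0,0.46,0,0,0],[0,0,0.46,0,0,0]],
  ],
  claw=1,
)

```text
clock: 4.6
eef_pos: [480.8, 201.2, 143.9]
tool_rot: [3.141, 0.001, 1.053]
force: [0.6, 0.3, 0.3]
width: 85.1
```

Emit:
apply_moves(
  series=[
    [[0,0,0.46,0,0,0],[0,0,0.46,0,0,0],[0,0,0.46,0,0,0],[0,0,0.46,0,0,0],[0,0,0.46,0,0,0]],
  ],
)

```text
clock: 5.22
eef_pos: [480.8, 201.2, 29.0]
tool_rot: [3.141, 0.001, 1.053]
force: [0.9, 0.1, -0.1]
width: 85.4
```

Emit:
apply_moves(
  series=[
    [[0,0,0,0,0,0],[0,0,0,0,0,0],[0,0,0,0,0,0],[0,0,0,0,0,0],[0,0,0,0,0,0]],
  ],
  claw=-1,
)

```text
clock: 5.85
eef_pos: [481.5, 201.6, 31.1]
tool_rot: [3.14, 0.0, 1.053]
force: [-1.7, -1.7, 6.6]
width: 15.0
```

Emit:
apply_moves(
  series=[
    [[0,0,0,0,0,0],[0,0,0,0,0,0],[0,0,0,0,0,0],[0,0,0,0,0,0],[0,0,0,0,0,0]],
  ],
)

```text
clock: 6.48
eef_pos: [481.5, 201.6, 31.1]
tool_rot: [3.139, 0.0, 1.054]
force: [-1.1, -1.9, 5.9]
width: 15.1
```

Run:
```python
from h import *
plan([((481,202,250),60.4)],5)
s=(481.5,201.6,250)
plan([((575,-150,250),74)],10,start=(s,))
```

```text
units 4.38
[[0.0, -0.0, -0.88, 0.02, 0.0, -0.0], [0.0, -0.0, -0.87, 0.0, 0.0, -0.0], [0.0, -0.01, -0.88, 0.0, 0.0, -0.0], [0.0, 0.0, -0.87, 0.0, 0.0, -0.0], [0.0, -0.0, -0.88, 0.0, 0.0, -0.01]]
units 7.28
[[-0.52, 0.51, 0.0, 0.02, 0.0, -0.23], [-0.53, 0.5, 0.0, 0.0, 0.0, -0.22], [-0.54, 0.48, 0.0, -0.0, 0.0, -0.23], [-0.56, 0.48, 0.0, -0.0, 0.0, -0.23], [-0.56, 0.45, 0.0, -0.0, 0.0, -0.23]]
[[-0.58, 0.45, 0.0, -0.0, 0.0, -0.22], [-0.58, 0.43, 0.0, -0.0, 0.0, -0.23], [-0.6, 0.42, 0.0, -0.0, 0.0, -0.23], [-0.6, 0.4, 0.0, -0.0, 0.0, -0.23], [-0.62, 0.39, 0.0, -0.0, 0.0, -0.22]]
```

Emit:
apply_moves(
  series=[
    [[0,0,-0.5,0,0,0],[0,0,-0.88,0,0,0],[0,0,-1,0,0,0],[0,0,-1,0,0,0],[0,0,-1,0,0,0]],
  ],
)

```text
clock: 7.1
eef_pos: [480.6, 201.9, 250.6]
tool_rot: [3.141, 0.0, 1.054]
force: [0.9, -0.7, -3.9]
width: 15.0
```

Emit:
apply_moves(
  series=[
    [[-0.52,0.51,0,0,0,-0.23],[-0.53,0.5,0,0,0,-0.22],[-0.54,0.48,0,0,0,-0.23],[-0.56,0.48,0,0,0,-0.23],[-0.56,0.45,0,0,0,-0.23]],
  ],
)

```text
clock: 7.72
eef_pos: [527.5, 25.3, 249.1]
tool_rot: [3.141, 0.0, 1.174]
force: [-0.6, 0.4, -3.6]
width: 15.1
```

Emit:
apply_moves(
  series=[
    [[-0.58,0.45,0,0,0,-0.22],[-0.58,0.43,0,0,0,-0.23],[-0.6,0.42,0,0,0,-0.23],[-0.6,0.4,0,0,0,-0.23],[-0.62,0.39,0,0,0,-0.22]],
  ],
)

```text
clock: 8.35
eef_pos: [574.6, -150.4, 249.0]
tool_rot: [3.141, -0.0, 1.293]
force: [0.7, -0.8, -3.1]
width: 15.1
```

Run:
```python
from h import *
s=ctrl.read_state();print(s["clock"],s["eef_pos"],s["tool_rot"],s["width"],s["force"])
im=viewer.get_image("wrist"); cv2.imwrite("pics/w2.png",im)
i=info("wrist"); np.savez("w2.npz",**i)
cv2.imwrite("pics/w2c.png",cv2.resize(im,(784,588),interpolation=cv2.INTER_CUBIC))
for l in ("rest_grip","mouth","seat","strip"):
    for d in viewer.find_in("wrist",l)[:1]:
        p=[d["location"][0]*560,d["location"][1]*420]; print(l,d["score"],np.round(p),ray(i,p,10).round(1))
```

```text
8.35 [ 574.58898458 -150.40636815  249.03156554] [ 3.14131108e+00 -1.48341624e-05  1.29280882e+00] 15.10362978442187 [ 0.68453421 -0.83498246 -3.0846233 ]
rest_grip 0.63 [281. 239.] [ 658.4 -186.1   10. ]
mouth 0.98 [287. 118.] [ 517.5 -137.2   10. ]
seat 0.75 [285. 113.] [ 511.  -138.3   10. ]
strip 0.88 [255. 160.] [ 552.8 -186.9   10. ]
```

View pics/w2c.png

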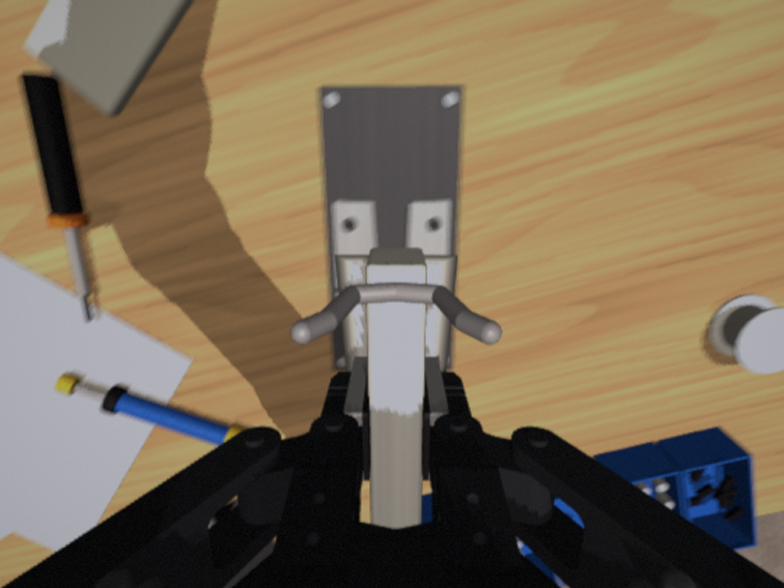

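The wrist view shows the plate's rear edge at (319..464, 88) in the 784-wide picture. The way pieces' mouth ends are at row 201, inner edges at about 376 and 408. The held web lies along columns 367–426. Next I'll measure the edges by gradient.

Run:
```python
from h import *
i=dict(np.load("w2.npz")); g=cv2.GaussianBlur(cv2.cvtColor(cv2.imread("pics/w2.png"),cv2.COLOR_BGR2GRAY),(3,3),0).astype(float)
def edge(row,c0,c1,sgn):
    d=sgn*(g[row,c0+1:c1+1]-g[row,c0-1:c1-1]); k=int(d.argmax()); 
    a,b,c=d[max(k-1,0)],d[k],d[min(k+1,len(d)-1)]; o=0.5*(a-c)/(a-2*b+c) if (a-2*b+c) else 0
    return c0+k+o
L=[ray(i,(edge(r,215,245,-1),r),10) for r in range(75,138,4)]
R=[ray(i,(edge(r,318,345,1),r),10) for r in range(75,138,4)]
L,R=np.array(L),np.array(R); 
def fit(P):
    k=np.polyfit(P[:,0],P[:,1],1); return k,np.std(P[:,1]-np.polyval(k,P[:,0]))
print("plate L",fit(L),"R",fit(R),"width",np.linalg.norm(L-R,axis=1).round(1))
# inner edges of way pieces, top z=26, and outer
for nm,a,b,s in(("inL",260,276,-1),("inR",284,300,1),("outL",232,244,1),("outR",318,330,-1)):
    P=np.array([ray(i,(edge(r,a,b,s),r),26) for r in range(149,173,3)]);print(nm,fit(P),P[0].round(1),P[-1].round(1),[round(edge(r,a,b,s),1) for r in range(149,173,6)])
# rows
def vedge(col,r0,r1,s):
    d=s*(g[r0+1:r1+1,col]-g[r0-1:r1-1,col]); return r0+int(d.argmax())
for c in (240,260,300,320): 
    r=vedge(c,50,75,-1); q=vedge(c,135,152,1); print("rear edge",c,r,ray(i,(c,r),10).round(1),"piece",q,ray(i,(c,q),26).round(1))
zt=249+30
for r in (182,190,198,220,240,260,280):
    print("web",r,round(edge(r,255,272,1),1),round(edge(r,296,312,-1),1))
```

```text
plate L (array([ -0.34331798, -26.85370549]), np.float64(2.384223769877882)) R (array([-0.28378407, 56.42601371]), np.float64(0.2684706775277113)) width [ 97.9 108.5 108.2 108.8 108.8 108.6 108.4 107.8 109.9 108.6 108.8 108.9
 108.3 109.2 108.3 108.7]
inL (array([ -0.2243563 , -46.22791041]), np.float64(0.19154489070941455)) [ 542.4 -168.1   26. ] [ 565.7 -173.1   26. ] [np.float64(267.0), np.float64(267.9), np.float64(268.0), np.float64(268.7)]
inR (array([-0.34983436, 50.31672481]), np.float64(0.20896439474415093)) [ 550.  -142.2   26. ] [ 572.5 -149.8   26. ] [np.float64(291.2), np.float64(291.0), np.float64(290.3), np.float64(290.2)]
outL (array([ -0.27972021, -51.70597493]), np.float64(0.17774424113133425)) [ 532.8 -201.1   26. ] [ 555.8 -207.1   26. ] [np.float64(236.3), np.float64(237.1), np.float64(237.2), np.float64(237.4)]
outR (array([-0.30008505, 58.47266549]), np.float64(0.10496496834242396)) [ 559.5 -109.4   26. ] [ 582.3 -116.1   26. ] [np.float64(321.8), np.float64(321.5), np.float64(321.3), np.float64(320.9)]
rear edge 240 74 [ 458.6 -173.9   10. ] piece 143 [ 527.7 -195.    26. ]
rear edge 260 61 [ 452.3 -149.1   10. ] piece 143 [ 533.9 -173.7   26. ]
rear edge 300 61 [ 464.4 -107.8   10. ] piece 143 [ 546.3 -131.    26. ]
rear edge 320 60 [469.4 -86.9  10. ] piece 142 [ 551.5 -109.4   26. ]
web 182 266.2 298.5
web 190 262.6 302.0
web 198 262.1 302.8
web 220 262.2 303.0
web 240 263.0 301.7
web 260 262.5 302.6
web 280 262.7 302.4
```

Run:
```python
from h import *
im=cv2.imread("pics/w2.png")
i=dict(np.load("w2.npz"))
print(i["K"],(-i["R"].T@i["t"]).round(1),i["R"].round(3))
cv2.imwrite("pics/w2z.png",cv2.resize(im[55:195,210:350],None,fx=5,fy=4.2,interpolation=cv2.INTER_NEAREST))
g=cv2.cvtColor(im,cv2.COLOR_BGR2GRAY)
for r in (90,110,150,165): print(r,g[r,222:342].tolist())
```

```text
[[324.48886646   0.         282.51545735]
 [  0.         324.48886646 208.12891839]
 [  0.           0.           1.        ]] [ 499.8 -136.   390.9] [[ 0.28   0.96  -0.004]
 [ 0.913 -0.265  0.311]
 [ 0.297 -0.091 -0.95 ]]
90 [152, 153, 152, 152, 140, 137, 120, 112, 100, 84, 77, 78, 77, 79, 77, 78, 79, 79, 77, 78, 78, 77, 77, 78, 78, 78, 77, 77, 77, 78, 78, 79, 81, 79, 78, 79, 78, 78, 80, 81, 82, 81, 82, 81, 82, 81, 82, 80, 80, 79, 80, 80, 79, 80, 82, 81, 80, 80, 81, 81, 79, 80, 81, 82, 82, 81, 79, 81, 81, 80, 81, 80, 81, 82, 82, 82, 82, 81, 80, 80, 81, 81, 82, 81, 82, 83, 84, 83, 83, 82, 81, 81, 80, 80, 79, 80, 81, 82, 83, 82, 82, 82, 82, 79, 80, 86, 103, 123, 127, 139, 147, 156, 155, 157, 159, 159, 159, 160, 160, 161]
110 [148, 149, 148, 148, 148, 139, 134, 122, 111, 101, 85, 78, 76, 76, 77, 77, 77, 77, 77, 77, 78, 76, 76, 76, 77, 77, 77, 76, 79, 77, 78, 78, 79, 78, 77, 78, 78, 77, 80, 79, 79, 79, 81, 81, 80, 80, 81, 79, 80, 80, 78, 80, 81, 79, 78, 79, 80, 81, 79, 80, 80, 78, 80, 80, 81, 82, 81, 80, 80, 80, 80, 80, 80, 81, 82, 82, 81, 80, 80, 79, 79, 81, 80, 78, 80, 81, 81, 82, 79,
[... 596 characters left out ...]
75, 167, 158, 141, 126, 112, 83, 78, 91, 105, 121, 129, 137, 149, 150, 150, 151, 151, 152, 153, 154, 156, 156, 158, 157]
165 [146, 145, 144, 144, 146, 144, 145, 142, 138, 133, 121, 105, 100, 79, 84, 107, 119, 133, 153, 161, 167, 163, 156, 150, 142, 137, 130, 126, 135, 153, 164, 172, 174, 175, 173, 173, 172, 173, 171, 170, 169, 171, 169, 154, 143, 133, 115, 101, 81, 78, 78, 78, 77, 79, 78, 78, 78, 78, 78, 79, 78, 77, 77, 78, 78, 78, 75, 77, 107, 125, 138, 155, 168, 176, 177, 176, 177, 177, 177, 176, 177, 173, 162, 160, 150, 146, 146, 147, 146, 152, 165, 173, 174, 177, 177, 175, 160, 147, 137, 117, 94, 79, 81, 102, 114, 123, 137, 145, 150, 149, 148, 147, 148, 145, 147, 148, 150, 151, 153, 155]
```

View pics/w2z.png

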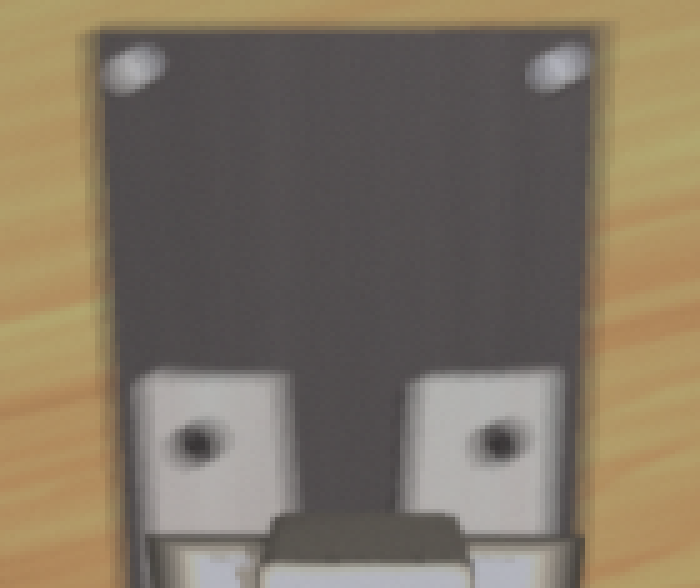

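Motion blur spoiled the edges, so I'll let the arm settle and measure again.

Emit:
apply_moves(
  series=[
    [[0,0,0,0,0,0],[0,0,0,0,0,0],[0,0,0,0,0,0],[0,0,0,0,0,0],[0,0,0,0,0,0]],
  ],
)

```text
clock: 9.22
eef_pos: [574.8, -149.3, 249.6]
tool_rot: [3.14, 0.0, 1.292]
force: [0.5, 0.3, -2.7]
width: 15.0
```

```bash
cat > m.py <<'E'
from h import *
s=ctrl.read_state();print(s["clock"],s["eef_pos"].round(2),s["tool_rot"].round(4),s["force"].round(1))
i=info("wrist"); im=viewer.get_image("wrist"); cv2.imwrite("pics/w3.png",im); np.savez("w3.npz",**i)
g=cv2.GaussianBlur(cv2.cvtColor(im,cv2.COLOR_BGR2GRAY),(3,3),0).astype(float)
def edge(row,c0,c1,sgn):
    d=sgn*(g[row,c0+1:c1+1]-g[row,c0-1:c1-1]); k=int(d.argmax()); k=min(max(k,1),len(d)-2)
    a,b,c=d[k-1:k+2]; return c0+k+0.5*(a-c)/(a-2*b+c)
def fit(P):
    k=np.polyfit(P[:,0],P[:,1],1); return k.round(4),np.std(P[:,1]-np.polyval(k,P[:,0])).round(2)
R=Ro.from_euler('xyz',s["tool_rot"]); tt=lambda P: R.inv().apply(P-s["eef_pos"])
def line(nm,a,b,sg,z,rows):
    P=tt(np.array([ray(i,(edge(r,a,b,sg),r),z) for r in rows])); k=np.polyfit(P[:,1],P[:,0],1)
    print(nm,"slope",k[0].round(4),"x at y=-80,-45,0",np.polyval(k,[-80,-45,0]).round(2),"sd",np.std(P[:,0]-np.polyval(k,P[:,1])).round(2)); return k
pr=list(range(78,138,3)); k1=line("plateL",215,243,-1,10,pr);k2=line("plateR",320,345,1,10,pr)
wr=list(range(148,175,3)); k3=line("outL",230,246,1,26,wr);k4=line("outR",314,328,-1,26,wr);k5=line("inL",258,276,-1,26,wr);k6=line("inR",284,300,1,26,wr)
print("plate mid",(k1+k2)/2,"out mid",(k3+k4)/2,"in mid",(k5+k6)/2)
def vedge(col,r0,r1,s):
    d=s*(g[r0+1:r1+1,col]-g[r0-1:r1-1,col]); k=int(d.argmax()); a,b,c=d[k-1:k+2]; return r0+k+0.5*(a-c)/(a-2*b+c)
for c in (250,270,290,310): print("rear",c,tt(ray(i,(c,vedge(c,50,75,-1)),10)).round(2))
for c in (245,255,305,315): print("mouth",c,tt(ray(i,(c,vedge(c,134,154,1)),26)).round(2))
zt=s["eef_pos"][2]+30
k7=line("webL",250,274,1,zt,range(192,204,2));k8=line("webR",294,314,-1,zt,range(192,204,2)); print("web mid",(k7+k8)/2)
print("web cols", [(round(edge(r,250,274,1),1),round(edge(r,294,314,-1),1)) for r in (196,225,250,275)])
E
python3 m.py
```

```text
9.225 [ 574.83 -149.29  249.61] [3.1405e+00 3.0000e-04 1.2919e+00] [ 0.5  0.3 -2.7]
plateL slope 0.0035 x at y=-80,-45,0 [-59.12 -59.   -58.84] sd 0.13
plateR slope 0.0043 x at y=-80,-45,0 [52.85 53.   53.2 ] sd 0.11
outL slope 0.0064 x at y=-80,-45,0 [-49.5  -49.27 -48.99] sd 0.08
outR slope 0.0016 x at y=-80,-45,0 [43.04 43.1  43.17] sd 0.04
inL slope 0.06 x at y=-80,-45,0 [-20.86 -18.76 -16.06] sd 0.03
inR slope -0.0486 x at y=-80,-45,0 [14.32 12.62 10.43] sd 0.05
plate mid [ 0.0039147  -2.82242605] out mid [ 0.00398916 -2.90717838] in mid [ 0.00572593 -2.81372918]
rear 250 [ -35.86 -123.25  239.49]
rear 270 [ -14.31 -123.31  239.48]
rear 290 [   7.25 -123.33  239.48]
rear 310 [  28.79 -123.75  239.47]
mouth 245 [-42.48 -37.19 223.58]
mouth 255 [-31.36 -36.68 223.58]
mouth 305 [ 24.31 -36.58 223.57]
mouth 315 [ 35.41 -37.69 223.56]
webL slope -0.0193 x at y=-80,-45,0 [-7.56 -8.23 -9.1 ] sd 0.01
webR slope 0.0119 x at y=-80,-45,0 [6.09 6.51 7.04] sd 0.02
web mid [-0.00368321 -1.02791633]
web cols [(np.float64(262.1), np.float64(302.8)), (np.float64(262.5), np.float64(302.7)), (np.float64(263.0), np.float64(301.9)), (np.float64(262.8), np.float64(302.5))]
```

Run:
```python
from h import *
i=dict(np.load("w3.npz")); g=cv2.cvtColor(cv2.imread("pics/w3.png"),cv2.COLOR_BGR2GRAY)
s=ctrl.read_state();R=Ro.from_euler('xyz',s["tool_rot"])
print(g[170:200,282].tolist(), g[170:200,274].tolist())
for r in (178,184,186,188,190): print(r,R.inv().apply(ray(i,(282,r),s["eef_pos"][2]+30)-s["eef_pos"]).round(1))
```

```text
[80, 79, 79, 78, 77, 78, 79, 83, 84, 86, 87, 85, 86, 86, 87, 88, 87, 84, 90, 131, 175, 180, 182, 182, 181, 182, 181, 182, 181, 181] [80, 79, 78, 78, 80, 77, 78, 82, 83, 84, 86, 86, 87, 85, 86, 87, 87, 89, 109, 150, 177, 182, 181, 182, 182, 181, 181, 181, 181, 182]
178 [ -1.  -53.2 -30.1]
184 [ -1.  -51.  -30.1]
186 [ -1.  -50.3 -30.1]
188 [ -1.  -49.5 -30.1]
190 [ -1.  -48.8 -30.1]
```

Emit:
apply_moves(
  series=[
    [[-0.04,-0.45,0,0,0,-0.05],[0,-0.6,0.1,0,0,0],[0,-0.6,0.4,0,0,0],[0,0,0.7,0,0,0],[0,0,0.9,0,0,0]],
  ],
)

```text
clock: 9.9
eef_pos: [496.1, -129.4, 144.7]
tool_rot: [3.137, 0.0, 1.296]
force: [0.6, -0.4, -4.3]
width: 15.3
```

Emit:
apply_moves(
  series=[
    [[0,0,0.9,0,0,0],[0,0,0.6,0,0,0],[0,0,0.2,0,0,0],[0,0,0,0,0,0],[0,0,0,0,0,0]],
  ],
)

```text
clock: 10.52
eef_pos: [496.2, -129.1, 60.8]
tool_rot: [3.138, -0.0, 1.297]
force: [0.7, 0.2, -3.9]
width: 15.0
```

Run:
```python
from h import *
s=ctrl.read_state();print(s["clock"],s["eef_pos"],s["tool_rot"],s["force"])
im=viewer.get_image("wrist"); cv2.imwrite("pics/w4.png",im); i=info("wrist"); np.savez("w4.npz",**i)
t=viewer.get_image("top"); sc=viewer.get_image("scene")
a=cv2.resize(im,(800,600)); a[:210,:280]=cv2.resize(sc[170:275,150:290],(280,210),interpolation=cv2.INTER_CUBIC)
cv2.imwrite("pics/w4v.png",a)
```

```text
10.525 [ 496.2189876  -129.07460176   60.75543831] [ 3.13797055e+00 -5.63572564e-05  1.29686600e+00] [ 0.71750188  0.20348514 -3.87636107]
```

View pics/w4v.png

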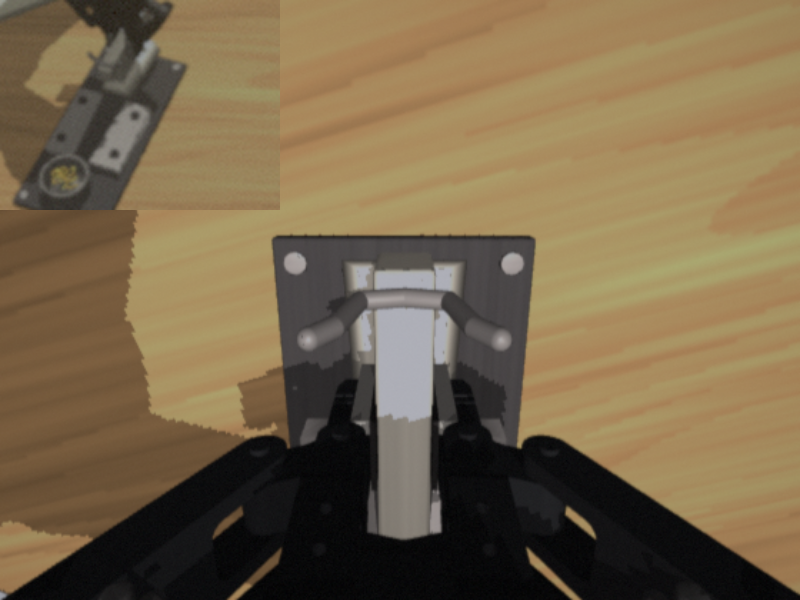

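Run:
```python
from h import *
i=dict(np.load("w4.npz")); g=cv2.cvtColor(cv2.imread("pics/w4.png"),cv2.COLOR_BGR2GRAY)
s=ctrl.read_state();R=Ro.from_euler('xyz',s["tool_rot"]); f=lambda c,r,z:R.inv().apply(ray(i,(c,r),z)-s["eef_pos"]).round(2)
print(g[158:200,255].tolist(),g[158:200,312].tolist(),g[158:200,282].tolist())
z=s["eef_pos"][2]
for r in (165,166,167): print("plate",r,f(255,r,10))
for r in (182,183,184,185): print("foot bottom rear",r,f(255,r,z-31),"top",f(255,r,z-17))
for r in (187,189,191): print("web top",r,f(282,r,z+30))
```

```text
[150, 150, 148, 147, 147, 144, 116, 49, 47, 65, 74, 76, 77, 77, 75, 77, 77, 77, 77, 76, 76, 78, 75, 73, 74, 91, 118, 142, 164, 174, 175, 175, 175, 175, 174, 172, 171, 173, 174, 175, 176, 173] [150, 148, 149, 148, 147, 144, 121, 62, 45, 60, 72, 75, 73, 75, 75, 75, 76, 74, 75, 75, 75, 75, 74, 69, 71, 89, 114, 137, 160, 173, 175, 175, 176, 176, 174, 175, 175, 177, 176, 175, 176, 176] [146, 147, 148, 151, 151, 149, 123, 51, 43, 62, 71, 75, 75, 76, 76, 78, 76, 76, 77, 78, 80, 82, 84, 82, 82, 84, 83, 85, 84, 83, 91, 130, 169, 174, 175, 175, 176, 176, 176, 175, 175, 174]
plate 165 [-17.12 -42.69  50.43]
plate 166 [-17.14 -42.08  50.43]
plate 167 [-17.15 -41.47  50.43]
foot bottom rear 182 [-15.7  -36.88  30.89] top [-14.5  -40.22  16.88]
foot bottom rear 183 [-15.71 -36.32  30.89] top [-14.51 -39.7   16.88]
foot bottom rear 184 [-15.73 -35.75  30.89] top [-14.52 -39.18  16.88]
foot bottom rear 185 [-15.74 -35.19  30.89] top [-14.53 -38.66  16.88]
web top 187 [ -0.84 -49.6  -30.16]
web top 189 [ -0.84 -48.86 -30.16]
web top 191 [ -0.84 -48.12 -30.15]
```

Emit:
apply_moves(
  series=[
    [[0,-0.05,0.1,0,0,0],[0,0,0.15,0,0,0],[0,0,0.1,0,0,0],[0,0,0,0,0,0],[0,0,0,0,0,0]],
  ],
)

```text
clock: 11.3
eef_pos: [492.7, -128.2, 41.9]
tool_rot: [3.141, 0.0, 1.297]
force: [0.2, -0.1, -3.6]
width: 14.9
```

Emit:
apply_moves(
  series=[
    [[0,0,0.02,0,0,0],[0,0,0.02,0,0,0],[0,0,0,0,0,0],[0,0,0,0,0,0],[0,0,0,0,0,0]],
  ],
)

```text
clock: 11.92
eef_pos: [492.7, -128.3, 41.1]
tool_rot: [3.14, 0.001, 1.297]
force: [-2.7, 0.7, 8.4]
width: 14.9
```

Emit:
apply_moves(
  series=[
    [[0,0,-0.02,0,0,0],[0,0.1,0,0,0,0],[0,0.1,0,0,0,0],[0,0.1,0,0,0,0],[0,0,0,0,0,0]],
  ],
)

```text
clock: 12.55
eef_pos: [506.4, -132.3, 41.1]
tool_rot: [-3.141, 0.001, 1.297]
force: [-3.8, 1.0, 4.6]
width: 15.3
```

Emit:
apply_moves(
  series=[
    [[0,0.06,0,0,0,0],[0,0.06,0,0,0,0],[0,0.06,0,0,0,0],[0,0.06,0,0,0,0],[0,0,0,0,0,0]],
  ],
)

```text
clock: 13.18
eef_pos: [517.0, -135.3, 41.2]
tool_rot: [-3.14, 0.001, 1.297]
force: [-6.4, 1.6, 7.5]
width: 15.1
```

Run:
```python
from h import *
s=ctrl.read_state();R=Ro.from_euler('xyz',s["tool_rot"]);print(s["clock"],s["eef_pos"].round(2),s["tool_rot"].round(4),"tool force",R.inv().apply(s["force"]).round(2),"torque",R.inv().apply(s["torque"]).round(3))
# seat estimate from w3 hover
Rh=Ro.from_euler('xyz',[3.1405,.0003,1.2919]); 
T=R.inv().apply(s["eef_pos"]-np.array([574.83,-149.29,249.61])); print("moved",T.round(2),"rest x in stand",(T[1]+3-8.3).round(1))
im=viewer.get_image("wrist"); cv2.imwrite("pics/w5.png",im); i=info("wrist"); np.savez("w5.npz",**i)
cv2.imwrite("pics/w5v.png",cv2.resize(im[140:350,190:375],None,fx=4,fy=2.8,interpolation=cv2.INTER_CUBIC))
```

```text
13.175 [ 517.03 -135.29   41.18] [-3.1396e+00  1.3000e-03  1.2971e+00] tool force [-0.17 -6.67 -7.54] torque [ 1.259 -0.107 -0.002]
moved [ -1.87 -59.02 208.55] rest x in stand -64.3
```

View pics/w5v.png

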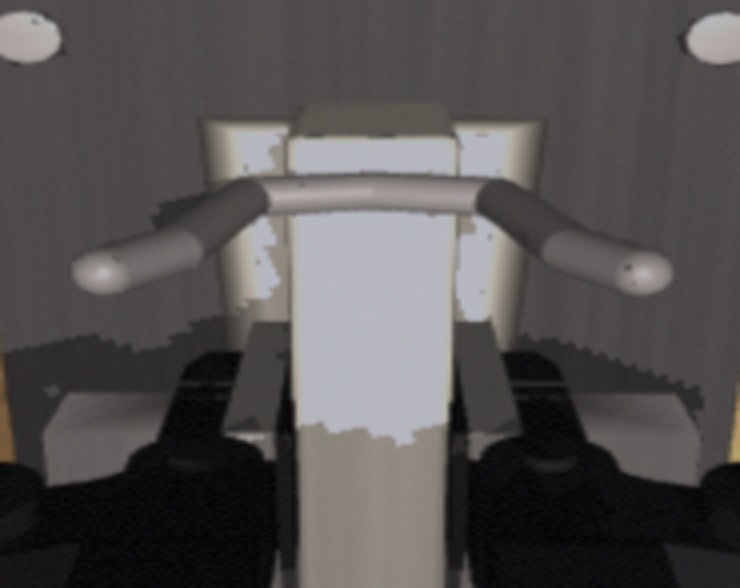

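The foot's leading end is inside the mouth and centred: web, foot and way pieces all have their middle at column 372 of the crop. I'll continue sliding with less downforce.

Emit:
apply_moves(
  series=[
    [[0,0,-0.015,0,0,0],[0,0.1,0,0,0,0],[0,0.1,0,0,0,0],[0,0.1,0,0,0,0],[0,0,0,0,0,0]],
  ],
)

```text
clock: 13.85
eef_pos: [533.8, -139.8, 41.7]
tool_rot: [3.14, -0.0, 1.297]
force: [0.2, 0.6, -3.6]
width: 15.3
```

Emit:
apply_moves(
  series=[
    [[0,0.08,0,0,0,0],[0,0.08,0,0,0,0],[0,0.08,0,0,0,0],[0,0.08,0,0,0,0],[0,0,0,0,0,0]],
  ],
)

```text
clock: 14.48
eef_pos: [548.9, -144.0, 41.8]
tool_rot: [3.14, 0.0, 1.297]
force: [-0.2, 0.8, -4.1]
width: 15.2
```

Emit:
apply_moves(
  series=[
    [[0,0,0.01,0,0,0],[0,0,0,0,0,0],[0,0,0,0,0,0],[0,0,0,0,0,0],[0,0,0,0,0,0]],
  ],
  claw=1,
)

```text
clock: 15.1
eef_pos: [548.5, -144.0, 41.4]
tool_rot: [3.14, 0.0, 1.297]
force: [-0.2, 0.6, -1.1]
width: 85.3
```

Emit:
apply_moves(
  series=[
    [[0,0,-0.2,0,0,0],[0,0,-0.4,0,0,0],[0,0,-0.5,0,0,0],[0,0,-0.6,0,0,0],[0,0,-0.1,0,0,0]],
  ],
)

```text
clock: 15.72
eef_pos: [549.9, -144.0, 133.8]
tool_rot: [3.136, -0.0, 1.297]
force: [-0.1, 0.4, -0.2]
width: 85.3
```

Emit:
apply_moves(
  series=[
    [[0,-0.5,0,0,0,0],[0,-0.5,0,0,0,0],[0,-0.5,0,0,0,0],[0,-0.1,0,0,0,0],[0,0,0,0,0,0]],
  ],
  claw=-1,
)

```text
clock: 16.35
eef_pos: [472.0, -122.5, 131.3]
tool_rot: [3.14, 0.0, 1.297]
force: [0.2, -0.5, -0.1]
width: 0.2
```

Emit:
apply_moves(
  series=[
    [[0,0,0,0,0,0],[0,0,0,0,0,0],[0,0,0,0,0,0],[0,0,0,0,0,0],[0,0,0,0,0,0]],
  ],
)

```text
clock: 16.98
eef_pos: [471.4, -122.3, 131.2]
tool_rot: [3.141, 0.0, 1.297]
force: [-0.5, -0.6, 1.4]
width: -0.0
```

Run:
```python
from h import *
s=ctrl.read_state();R=Ro.from_euler('xyz',s["tool_rot"]);print(s["clock"],s["eef_pos"].round(2),s["tool_rot"].round(4),s["width"])
T=R.inv().apply(s["eef_pos"]-np.array([574.83,-149.29,249.61])); print("TCP stand x",(T[1]-8.3).round(1),"lat",T[0].round(2))
i=info("wrist"); im=viewer.get_image("wrist"); np.savez("w6.npz",**i); cv2.imwrite("pics/w6.png",im)
cv2.imwrite("pics/w6v.png",cv2.resize(im,(700,525),interpolation=cv2.INTER_CUBIC))
```

```text
16.975 [ 471.41 -122.3   131.23] [3.1405e+00 3.0000e-04 1.2971e+00] -0.027678610650244226
TCP stand x -115.3 lat -1.94
```

View pics/w6v.png

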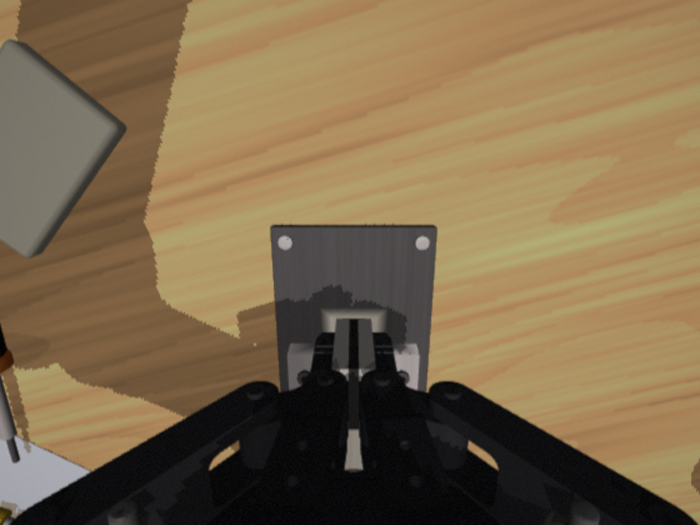

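Emit:
apply_moves(
  series=[
    [[0,0,0.4,0,0,0],[0,0,0.5,0,0,0],[0,0,0.5,0,0,0],[0,0,0.2,0,0,0],[0,0,0,0,0,0]],
  ],
)

```text
clock: 17.65
eef_pos: [471.3, -122.1, 51.0]
tool_rot: [3.141, 0.0, 1.297]
force: [0.0, -0.3, -0.5]
width: -0.1
```

Emit:
apply_moves(
  series=[
    [[0,0.08,0,0,0,0],[0,0.08,0,0,0,0],[0,0.08,0,0,0,0],[0,0.08,0,0,0,0],[0,0,0,0,0,0]],
  ],
)

```text
clock: 18.27
eef_pos: [487.3, -126.8, 51.3]
tool_rot: [3.14, 0.0, 1.297]
force: [-0.4, -0.3, -0.5]
width: 0.2
```

Emit:
apply_moves(
  series=[
    [[0,0.06,0,0,0,0],[0,0.06,0,0,0,0],[0,0.06,0,0,0,0],[0,0.06,0,0,0,0],[0,0,0,0,0,0]],
  ],
)

```text
clock: 18.9
eef_pos: [499.2, -130.1, 51.2]
tool_rot: [3.14, -0.0, 1.297]
force: [-0.9, 1.1, -1.0]
width: -0.2
```

Emit:
apply_moves(
  series=[
    [[0,0.03,0,0,0,0],[0,0.03,0,0,0,0],[0,0.03,0,0,0,0],[0,0.03,0,0,0,0],[0,0,0,0,0,0]],
  ],
)

```text
clock: 19.52
eef_pos: [504.6, -131.6, 51.3]
tool_rot: [3.14, -0.0, 1.297]
force: [-1.5, 0.2, -0.2]
width: -0.1
```

Emit:
apply_moves(
  series=[
    [[0,0.03,0,0,0,0],[0,0.03,0,0,0,0],[0,0.02,0,0,0,0],[0,0.02,0,0,0,0],[0,0,0,0,0,0]],
  ],
)

```text
clock: 20.15
eef_pos: [509.2, -132.9, 51.3]
tool_rot: [3.14, 0.0, 1.297]
force: [-1.7, 0.8, -0.1]
width: -0.2
```

Emit:
apply_moves(
  series=[
    [[0,0.02,0,0,0,0],[0,0.02,0,0,0,0],[0,0.02,0,0,0,0],[0,0,0,0,0,0],[0,0,0,0,0,0]],
  ],
)

```text
clock: 20.78
eef_pos: [512.1, -133.7, 51.3]
tool_rot: [3.14, 0.0, 1.297]
force: [-0.5, -0.0, -0.2]
width: 0.2
```

Emit:
apply_moves(
  series=[
    [[0,0.02,0,0,0,0],[0,0.02,0,0,0,0],[0,0.02,0,0,0,0],[0,0,0,0,0,0],[0,0,0,0,0,0]],
  ],
)

```text
clock: 21.4
eef_pos: [514.9, -134.5, 51.3]
tool_rot: [3.14, 0.0, 1.297]
force: [-0.9, 0.3, -0.5]
width: -0.0
```

Emit:
apply_moves(
  series=[
    [[0,0.02,0,0,0,0],[0,0.02,0,0,0,0],[0,0.02,0,0,0,0],[0,0,0,0,0,0],[0,0,0,0,0,0]],
  ],
)

```text
clock: 22.02
eef_pos: [517.9, -135.4, 51.3]
tool_rot: [3.14, 0.0, 1.297]
force: [-1.5, -0.3, -0.8]
width: -0.3
```

Run:
```python
from h import *
im=viewer.get_image("wrist"); sc=viewer.get_image("scene")
a=np.hstack([cv2.resize(im[170:330,190:370],(400,400)),cv2.resize(sc[180:290,150:260],(400,400),interpolation=cv2.INTER_CUBIC)])
cv2.imwrite("pics/w7v.png",a)
```

```text
(no output)
```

View pics/w7v.png

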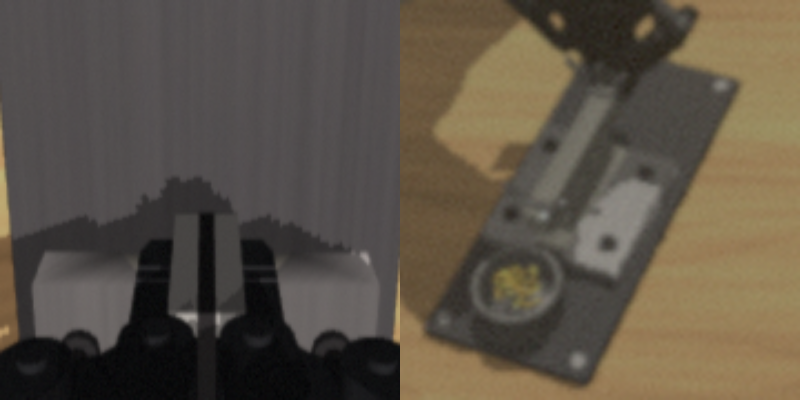

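The scene view shows the rest well up the way with the closed fingers behind its web end. I'll continue in small steps and watch the force.

Emit:
apply_moves(
  series=[
    [[0,0.02,0,0,0,0],[0,0.02,0,0,0,0],[0,0,0,0,0,0],[0,0,0,0,0,0],[0,0,0,0,0,0]],
  ],
)

```text
clock: 22.75
eef_pos: [519.5, -135.9, 51.3]
tool_rot: [3.141, 0.0, 1.297]
force: [-2.0, 0.4, 0.1]
width: 0.2
```

Emit:
apply_moves(
  series=[
    [[0,0.02,0,0,0,0],[0,0.02,0,0,0,0],[0,0,0,0,0,0],[0,0,0,0,0,0],[0,0,0,0,0,0]],
  ],
)

```text
clock: 23.38
eef_pos: [521.4, -136.5, 51.3]
tool_rot: [3.141, 0.001, 1.297]
force: [-4.2, -0.0, 1.3]
width: -0.4
```

Emit:
apply_moves(
  series=[
    [[0,0.02,0,0,0,0],[0,0.02,0,0,0,0],[0,0,0,0,0,0],[0,0,0,0,0,0],[0,0,0,0,0,0]],
  ],
)

```text
clock: 24.0
eef_pos: [523.0, -137.1, 51.3]
tool_rot: [3.141, 0.001, 1.297]
force: [-4.2, 0.1, 1.5]
width: 0.1
```

Emit:
apply_moves(
  series=[
    [[0,0.02,0,0,0,0],[0,0,0,0,0,0],[0,0,0,0,0,0],[0,0,0,0,0,0],[0,0,0,0,0,0]],
  ],
)

```text
clock: 24.62
eef_pos: [523.4, -137.2, 51.2]
tool_rot: [-3.141, 0.001, 1.297]
force: [-6.3, 0.5, 4.3]
width: 0.1
```

Emit:
apply_moves(
  series=[
    [[0,0.02,0,0,0,0],[0,0,0,0,0,0],[0,0,0,0,0,0],[0,0,0,0,0,0],[0,0,0,0,0,0]],
  ],
)

```text
clock: 25.25
eef_pos: [523.4, -137.3, 51.2]
tool_rot: [-3.139, 0.002, 1.297]
force: [-8.3, 0.9, 6.4]
width: -0.1
```

Emit:
apply_moves(
  series=[
    [[0,0.02,0,0,0,0],[0,0,0,0,0,0],[0,0,0,0,0,0],[0,0,0,0,0,0],[0,0,0,0,0,0]],
  ],
)

```text
clock: 25.88
eef_pos: [523.4, -137.3, 51.2]
tool_rot: [-3.137, 0.002, 1.297]
force: [-9.9, 0.9, 6.9]
width: -0.1
```

Emit:
apply_moves(
  series=[
    [[0,0.02,-0.01,0,0,0],[0,0,0,0,0,0],[0,0.02,0,0,0,0],[0,0,0,0,0,0],[0,0,0,0,0,0]],
  ],
)

```text
clock: 26.5
eef_pos: [523.4, -137.3, 51.2]
tool_rot: [-3.134, 0.002, 1.297]
force: [-13.4, 2.5, 7.4]
width: -0.0
```

Emit:
apply_moves(
  series=[
    [[0,0.02,0,0,0,0],[0,0,0,0,0,0],[0,0,0,0,0,0],[0,0,0,0,0,0],[0,0,0,0,0,0]],
  ],
)

```text
clock: 27.12
eef_pos: [523.4, -137.3, 51.3]
tool_rot: [-3.132, 0.003, 1.298]
force: [-16.7, 3.3, 11.2]
width: -0.1
```

Emit:
apply_moves(
  series=[
    [[0,0.02,-0.02,0,0,0],[0,0,0,0,0,0],[0,0,0,0,0,0],[0,0,0,0,0,0],[0,0,0,0,0,0]],
  ],
)

```text
clock: 27.75
eef_pos: [523.4, -137.3, 51.3]
tool_rot: [-3.13, 0.003, 1.298]
force: [-15.5, 4.5, 4.7]
width: 0.2
```

Emit:
apply_moves(
  series=[
    [[0,0.02,0,0,0,0],[0,0,0,0,0,0],[0,0,0,0,0,0],[0,0,0,0,0,0],[0,0,0,0,0,0]],
  ],
)

```text
clock: 28.38
eef_pos: [523.4, -137.3, 51.3]
tool_rot: [-3.128, 0.003, 1.298]
force: [-16.9, 3.9, 7.2]
width: -0.2
```

Emit:
apply_moves(
  series=[
    [[0,0.01,0,0,0,0],[0,0,0,0,0,0],[0,0,0,0,0,0],[0,0,0,0,0,0],[0,0,0,0,0,0]],
  ],
)

```text
clock: 29.0
eef_pos: [523.4, -137.3, 51.3]
tool_rot: [-3.127, 0.003, 1.298]
force: [-17.5, 5.5, 7.7]
width: 0.0
```

Emit:
apply_moves(
  series=[
    [[0,0.01,0,0,0,0],[0,0.01,0,0,0,0],[0,0,0,0,0,0],[0,0,0,0,0,0],[0,0,0,0,0,0]],
  ],
)

```text
clock: 29.62
eef_pos: [523.4, -137.4, 51.4]
tool_rot: [-3.126, 0.004, 1.298]
force: [-19.6, 5.3, 10.0]
width: 0.1
```

Emit:
apply_moves(
  series=[
    [[0,-0.1,0,0,0,0],[0,-0.1,0,0,0,0],[0,-0.2,0,0,0,0],[0,-0.4,0,0,0,0],[0,-0.4,0,0,0,0]],
  ],
)

```text
clock: 30.25
eef_pos: [475.9, -122.8, 53.3]
tool_rot: [3.137, -0.001, 1.297]
force: [0.7, -0.8, -0.2]
width: 0.0
```

Emit:
apply_moves(
  series=[
    [[0,-0.2,-0.5,0,0,0],[0,0,-0.8,0,0,0],[0,0,-1,0,0,0],[0,0,-1,0,0,0],[0,0,-0.7,0,0,0]],
  ],
)

```text
clock: 30.88
eef_pos: [466.8, -120.3, 255.6]
tool_rot: [3.135, -0.0, 1.297]
force: [0.8, -1.1, -0.4]
width: -0.2
```

Emit:
apply_moves(
  series=[
    [[0,0,0,0,0,0],[0,0,0,0,0,0],[0,0,0,0,0,0],[0,0,0,0,0,0],[0,0,0,0,0,0]],
  ],
  claw=1,
)

```text
clock: 31.5
eef_pos: [464.9, -120.3, 252.2]
tool_rot: [3.141, -0.0, 1.297]
force: [-0.1, -0.6, 0.1]
width: 85.5
```

Run:
```python
from h import *
s=ctrl.read_state();print(s["clock"],s["eef_pos"].round(1),s["tool_rot"].round(4),s["force"].round(1))
i=info("wrist"); im=viewer.get_image("wrist"); np.savez("w8.npz",**i); cv2.imwrite("pics/w8.png",im)
t=viewer.get_image("scene")
a=np.hstack([cv2.resize(im[150:420,170:400],(460,540),interpolation=cv2.INTER_CUBIC),cv2.resize(t[180:290,150:260],(340,540),interpolation=cv2.INTER_CUBIC)])
cv2.imwrite("pics/w8v.png",a)
```

```text
31.5 [ 464.9 -120.3  252.2] [ 3.1415 -0.      1.2973] [-0.1 -0.6  0.1]
```

View pics/w8v.png

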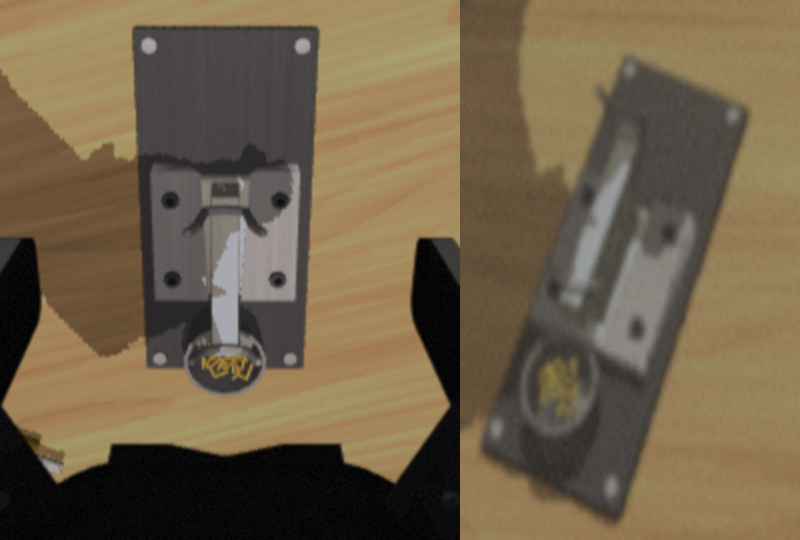

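Run:
```python
from h import *
i=dict(np.load("w8.npz")); g=cv2.cvtColor(cv2.imread("pics/w8.png"),cv2.COLOR_BGR2GRAY).astype(int)
s=ctrl.read_state();R=Ro.from_euler('xyz',s["tool_rot"]); 
f=lambda c,r,z:R.inv().apply(ray(i,(c,r),z)-s["eef_pos"]).round(2)
print(g[155:170,250].tolist(),"plate rear"); print(g[225:262,282].tolist())
for r in (235,290,300,310):print(r,g[r,265:302].tolist())
for r in (162,163,164): print("plate rear -132",r,f(282,r,10))
for r in (230,232): print("way mouth -45",r,f(255,r,26))
for r in (246,248,250): print("web rear top",r,f(282,r,71))
```

```text
[146, 145, 147, 146, 146, 148, 145, 127, 78, 62, 71, 71, 71, 72, 72] plate rear
[70, 68, 69, 67, 65, 55, 45, 42, 42, 42, 42, 45, 61, 79, 95, 98, 82, 65, 68, 76, 71, 59, 61, 86, 116, 127, 121, 98, 70, 80, 88, 90, 108, 124, 126, 127, 126]
235 [77, 75, 70, 59, 52, 45, 44, 43, 42, 39, 41, 43, 41, 41, 42, 42, 44, 42, 43, 43, 41, 42, 43, 43, 43, 43, 40, 41, 42, 42, 45, 54, 67, 75, 76, 76, 76]
290 [87, 89, 89, 89, 89, 96, 128, 143, 104, 108, 97, 157, 169, 168, 170, 169, 168, 167, 169, 169, 169, 169, 168, 165, 142, 142, 144, 149, 149, 150, 148, 149, 150, 151, 152, 155, 153]
300 [64, 65, 64, 65, 66, 67, 65, 67, 64, 51, 68, 159, 168, 169, 168, 168, 168, 169, 168, 169, 169, 170, 169, 161, 81, 94, 107, 111, 110, 110, 110, 109, 110, 114, 113, 113, 112]
310 [40, 35, 30, 31, 31, 32, 32, 35, 33, 34, 50, 113, 152, 167, 169, 168, 169, 169, 168, 169, 168, 170, 168, 161, 72, 43, 42, 43, 41, 43, 43, 41, 43, 53, 64, 67, 67]
plate rear -132 162 [ -1.24 -11.71 242.43]
plate rear -132 163 [ -1.23 -10.51 242.43]
plate rear -132 164 [ -1.23  -9.31 242.43]
way mouth -45 230 [-34.15  69.06 226.48]
way mouth -45 232 [-34.21  71.69 226.48]
web rear top 246 [ -1.11  69.77 181.48]
web rear top 248 [ -1.11  72.16 181.48]
web rear top 250 [ -1.1   74.56 181.48]
```

```bash
python3 -c "
from cell import ctrl
print(ctrl.finish_job()); print(ctrl.read_state()['clock'])"
```

```text
the job is handed in; nothing more can be done
None
the job is handed in; nothing more can be done
```

The rest is wedged in the way, released, and the job is handed in at about 31.5 s of the 70 s allowed. The force it now holds on the clamp strip could not be measured, and I did not do a pull test.

- **Placing:** I gripped the rest by its web and set the foot on the apron. I slid it held and centred until its middle was about 31 mm short of the seat.
- **Pushing home:** I let go, then pushed freely on the web's rear end with the shut fingers. The push built up to about 20 N along the way at the last reading, inside the 15 to 22 N range. Sideways force was near zero.
- **Stop:** It stopped dead at about 2 mm past the way's middle, and the tool did not advance further while the push rose from about 6 N to 20 N.
- **Downward force:** The fingers also pressed down with up to about 11 N during the push. I eased this partway, but it was back at about 10 N at the end, so somewhat less than 20 N may have gone into wedging.
- **Last look:** The final wrist picture puts the rest about 2 mm past the seat. By eye it stands upright and straight, and the arm is clear of it. I saw no other things disturbed in the pictures, but did not measure them.
- **Disagreement:** The first close measurement of the rest, taken while the arm was still moving, was about 6 mm off along its length. I used a later still picture instead.

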